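Open the bolted double door of the bench cabinet

TASK

Open both doors of the small cabinet on the bench. The left leaf is bolted and its strip covers the edge of the right leaf, so lift its bolt and swing that leaf wide open first, then swing the right leaf wide open too. Leave both standing open, and do not disturb the tape measure and the wooden offcut beside the cabinet.

Things in the scene. Friction and masses are not known exactly. Their poses are not given: they have to be found in the camera images.
- cabinet: Wooden cabinet fixed to the bench, 304 mm wide (y), 165 deep (x), 190 high, plus a 24 mm high sill in front to x = -0.125. Origin under its middle on the bench; its front with two upright leaves faces its own -x, towards the robot; yaw varies. The leaves reach from 40 to 176 mm above the bench; shut, their front face lies at x = -0.095. A jar and a tin inside are fixed.
- bolt_grip (a point): Middle of the left leaf's upright wooden grip: round bar 18 mm thick, 62 mm tall, 36 mm clear of the leaf, on a steel crank whose top is 45 mm below this point. Shut and bolt down: at x -0.140, y +0.045, z 0.182 in the cabinet frame. It tops a steel bolt that runs down the leaf into a keeper on the sill: lift it straight up by over 12 mm, then pull the leaf open by the same grip.
- plain_grip (a point): Middle of the right leaf's equal upright wooden grip (same thickness, height and clearance), fixed to the leaf, no bolt below it. Shut: at x -0.140, y -0.045, z 0.182 in the cabinet frame.
- bolt (a joint): Lift of the bolt in m: 0 down in its keeper, 0.03 fully up; it takes about 2.5 N and stays where it is left. Over 0.012 it is clear of the keeper.
- bolted_leaf (a joint): Angle of the left leaf (146 mm wide) in rad: 0 shut, grows as its free edge swings out towards the robot, 1.75 at most; about 1 N at the grip moves it, and it stays where it is left. Upright hinge line at x -0.080, y +0.148 in the cabinet frame. A 30 mm wide strip on it covers the edge of the right leaf.
- covered_leaf (a joint): Angle of the right leaf (146 mm wide) in rad: 0 shut, grows as its free edge swings out towards the robot, 1.75 at most; stays where it is left. Upright hinge line at x -0.080, y -0.148 in the cabinet frame. It cannot open while the left leaf is shut.
- tape_measure: Black and yellow tape measure, 38 x 74 x 65 mm, standing loose on the bench left of and a little in front of the cabinet; origin under its middle. A bystander.
- offcut: Plain wooden offcut block, 60 x 90 x 60 mm, lying loose on the bench right of and a little in front of the cabinet; origin under its middle. A bystander.

How it is judged:
By the outcome, as a careful person would: the job done as asked, in the order asked, and still so for the second after the job is handed in, with the robot touching nothing.
It also fails if it takes over 51 s, if anything falls off the work surface, if the arm or the gripper's body presses on something with over 40 N, if the wrist force passes 120 N, or if a joint passes its speed limit or range.

ROBOT

A 6-joint arm with a two-finger parallel gripper is mounted at the origin on a cart in front of the work surface, level with it; the furniture and walls round the work are solid. World frame = base frame: x ahead of the robot, y to its left, z up, the work surface at z = 0. Lengths are in m, angles in rad, forces in N, time in s.
With the tool pointing down it reaches from about 0.3 to 0.85 m from the base axis. Payload 5.4 kg.
Tool frame: the origin (TCP) lies at the very end of the fingers, on their centre line; the grasp point (between the pads) lies 19 mm behind it; z points along the fingers, y is the line along which they close (so a half turn about z gives the same grasp; the last joint's range is limited). The gripper opens to 85 mm and grips with 20 to 120 N. Pads are 22 mm wide; open, the fingers measure 114 mm over their backs; the gripper's body (76 mm by 85 mm) begins 54 mm behind the grasp point. The pads swing forward as they close: fully open they stand 13 mm farther back than shut.
Start: joints at [-1.463, 0.158, 1.597, -0, 1.386, -0.21], TCP at [0.18, -0.546, 0.231] pointing down, gripper open.
Joint ranges: [-2.91, 2.91], [-0.94, 2.29], [0.18, 2.7], [-1.29, 4.43], [0.17, 2.64], [-3, 3]. Speed limits (rad/s): [2.57, 2.57, 3.14, 3.14, 3.14, 3.14].

INTERFACE

Orientations are given as a unit quaternion [x, y, z, w].
In Python, from station import env gives the robot as it stands. Calls block until the motion is done:
- env.move_ptp(position, orientation): joint-space move of the TCP to a pose.
- env.move_l(position, ori=None, feed=0.15, stop_force=None): straight line of the TCP; ori=None keeps the orientation; feed is the mean speed in m/s. With stop_force (N) it stops when the force on the tool has changed by that much, and returns True; else False.
- env.move_joints(angles): joint-space move.
- env.gripper_open() and env.grasp(effort=None): open the fingers fully, or close them until they stop; effort is the grip in N (None keeps the last).
- env.wait(seconds).
- env.ik(position, orientation): joint angles nearest the present ones, or None.
- env.observe(): the state.
- env.camera(name): name is "scene" or "side" or "wrist"; returns the picture (384x512x3 uint8, blue, green, red); there is no depth.
- env.calibration(name): a dict with "fov_y" (degrees; the focal length in pixels is half the picture's height over the tangent of half this angle, whatever the lens; pixels are square), "cx", "cy" (the principal point, pixels), "world_from_camera" (4x4, takes a point from camera to world coordinates); the wrist camera has in their place "hand_eye" (4x4, takes a point from camera to tool coordinates, whose origin is the TCP and whose axes are the flange's). Camera axes: x right, y down, z forward; pixel columns grow to the right and rows downward; lengths in m; the calibration is good to about 2 mm. A picture is of the moment at which its call begins: read the wrist's pose just before it. calibration takes no time and is no camera call.
A pose or a line that the arm cannot do raises env.IKError and nothing moves.
- env.sign_off(): hands the job in; it is judged then, once.
The state is a dict: "time": time; "q": joint angles; "joint_velocities": joint speeds; "tau": joint torques, N m; "position": TCP position; "ee_rot": TCP orientation; "force": force on the tool from outside, world axes, zero at the start; "wrist_torque": the same for the moment, N m; "opening": finger opening in m; "grip_force": force on a finger pad.
Only numpy, scipy, OpenCV 4.12 (cv2) and the standard library are available. Lean on these libraries where they do the work, as an engineer would, in place of code of your own. Each camera call takes 0.05 s, during which the arm holds its last target. There are 200 camera calls.

## Working session

There is one attempt and no reset: what is moved stays moved. The work goes in short steps, each a Python script; the robot and the scene stay as the last script left them, time stands still between calls to the robot, and variables do not carry over. Pictures are saved under pics/ and viewed, at most 10 in all, crops included, and the job is handed in when it is done.

```bash
mkdir -p pics; ls; python3 - <<'E'
from station import env
import cv2,numpy as np
for n in("scene","side"):
    cv2.imwrite(f"pics/{n}0.png",cv2.resize(env.camera(n),(800,600),interpolation=cv2.INTER_CUBIC))
    c=env.calibration(n);print(n,c['fov_y'],c['cx'],c['cy'],np.round(c['world_from_camera'],4).tolist())
c=env.calibration("wrist");print(c)
print(env.observe())
E
```

```text
pics
scene 52.14284966666035 260.5278421979918 198.25104034057006 [[-0.8132, -0.3941, 0.4284, 0.125], [-0.582, 0.5533, -0.5959, 0.6539], [-0.0022, -0.7339, -0.6793, 0.8537], [0.0, 0.0, 0.0, 1.0]]
side 55.29988151308494 251.5195145097013 194.84933634755512 [[-0.8587, -0.3789, 0.3451, 0.2892], [-0.5124, 0.6207, -0.5934, 0.5604], [0.0106, -0.6864, -0.7271, 0.8232], [0.0, 0.0, 0.0, 1.0]]
{'fov_y': 62.36702038428088, 'cx': 261.1432494953133, 'cy': 186.08181240129613, 'hand_eye': array([[ 1.42266214e-04, -9.65935519e-01, -2.58782829e-01,
         6.55928534e-02],
       [ 9.99999892e-01,  2.51689378e-04, -3.89707124e-04,
        -1.12541723e-03],
       [ 4.41564843e-04, -2.58782745e-01,  9.65935451e-01,
        -1.41608184e-01],
       [ 0.00000000e+00,  0.00000000e+00,  0.00000000e+00,
         1.00000000e+00]])}
{'time': 0.1, 'q': array([-1.46309439e+00,  1.59014665e-01,  1.59808921e+00,  1.24953130e-05,
        1.38622602e+00, -2.10087250e-01]), 'joint_velocities': array([-1.43426510e-04, -2.73386687e-03, -3.07877831e-03,  1.38606207e-03,
        6.02760664e-05, -2.23001961e-03]), 'tau': array([-7.95003925e-04, -3.96991003e+01, -3.32338107e+01, -2.53850767e-04,
        4.20928307e-03,  1.80075892e-05]), 'position': array([ 0.1795997 , -0.54566194,  0.23040784]), 'ee_rot': array([ 9.87402601e-01,  1.58225627e-01,  5.05801950e-05, -8.67170822e-04]), 'force': array([ 0.38460651, -0.48681365, -0.63336906]), 'wrist_torque': array([-0.00310097, -0.01467951, -0.01700735]), 'grip_force': 0.0, 'opening': 0.08520491814982628}
```

View pics/scene0.png

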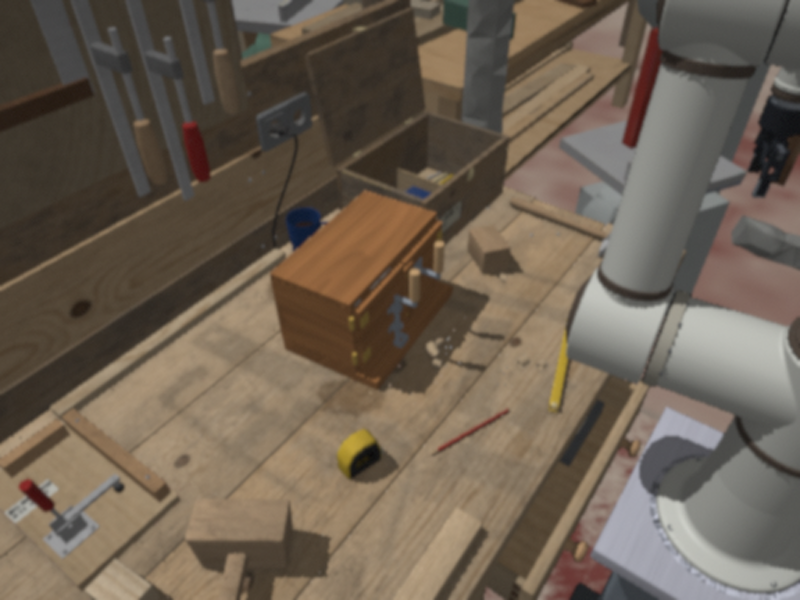

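View pics/side0.png

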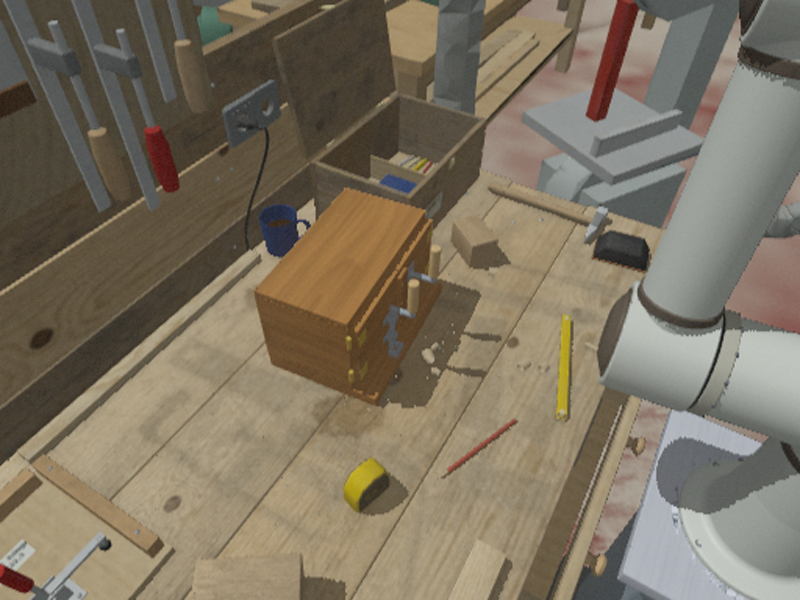

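The pictures show the cabinet (top corners in scene: 275,275 / 347,305 / 441,215 / 368,192; in side: 258,293 / 348,327 / 432,212 / 345,189). Grip tops are at (415,270) and (439,243) in scene, (414,281) and (435,247) in side. The tape is near (360,455) and the offcut near (489,250). Next I fit the pose.

```bash
cat > h.py <<'E'
from station import env
import numpy as np
from scipy.optimize import least_squares
from scipy.spatial.transform import Rotation as R
def cam(n):
    c=env.calibration(n); f=192/np.tan(np.radians(c['fov_y']/2)); return f,c['cx'],c['cy'],c['world_from_camera']
def proj(P,f,cx,cy,T):
    p=(np.asarray(P)-T[:3,3])@T[:3,:3]; return np.c_[cx+f*p[:,0]/p[:,2],cy+f*p[:,1]/p[:,2]]
def ray(uv,z,f,cx,cy,T):
    d=T[:3,:3]@[(uv[0]-cx)/f,(uv[1]-cy)/f,1]; o=T[:3,3]; return o+d*(z-o[2])/d[2]
def w(pose,L):
    x,y,a=pose; L=np.atleast_2d(L); c,s=np.cos(a),np.sin(a)
    return np.c_[x+c*L[:,0]-s*L[:,1],y+s*L[:,0]+c*L[:,1],L[:,2]]
E
python3 - <<'E'
from h import *
L=np.array([[.0825,.152,.19],[-.0825,.152,.19],[-.0825,-.152,.19],[.0825,-.152,.19],[-.14,.045,.213],[-.14,-.045,.213]])
px={'scene':[(275,275),(347,305),(441,215),(368,192),(415,270),(439,243)],'side':[(258,293),(348,327),(432,212),(345,189),(414,281),(435,247)]}
f=lambda p:np.concatenate([(proj(w(p,L),*cam(n))-np.array(v)*.64).ravel() for n,v in px.items()])
s=least_squares(f,[.6,0,0],loss='soft_l1');print(s.x,np.round(f(s.x).reshape(-1,2),1).tolist())
for n in px: print(n,[ray(np.array(p)*.64,.19,*cam(n)).round(3).tolist() for p in px[n][:4]])
print('tape',ray(np.array((360,455))*.64,.03,*cam('scene')),ray(np.array((367,485))*.64,.03,*cam('side')))
print('off',ray(np.array((489,250))*.64,.03,*cam('scene')),ray(np.array((474,241))*.64,.03,*cam('side')))
E
```

```text
[ 0.71831121 -0.02600731  0.09289535] [[-3.0, -1.0], [2.3, 0.8], [-0.8, -0.8], [-0.3, -0.9], [-0.1, 0.0], [0.9, -0.7], [-2.4, -0.5], [0.1, 0.3], [-1.7, 0.4], [2.2, -0.3], [0.3, 0.9], [1.3, 0.3]]
scene [[0.777, 0.131, 0.19], [0.629, 0.119, 0.19], [0.646, -0.183, 0.19], [0.81, -0.166, 0.19]]
side [[0.78, 0.131, 0.19], [0.623, 0.117, 0.19], [0.647, -0.189, 0.19], [0.819, -0.165, 0.19]]
tape [0.50884734 0.24823055 0.03      ] [0.51161174 0.24581    0.03      ]
off [ 0.61015192 -0.33163147  0.03      ] [ 0.6136596  -0.33672423  0.03      ]
```

Both views agree to about 5 mm, and the sizes match: the front edge fits at about 0.30 m and the depth at about 0.165 m. The bolt grip should be near (0.575, 0.006). I move in front of it and take a closer wrist look.

```bash
cat >> h.py <<'E'
def quat(psi): return np.array([np.cos(psi/2),np.sin(psi/2),0,0])
def wristcam():
    c=env.calibration('wrist'); f=192/np.tan(np.radians(c['fov_y']/2)); o=env.observe()
    T=np.eye(4);T[:3,:3]=R.from_quat(o['ee_rot']).as_matrix();T[:3,3]=o['position']
    return f,c['cx'],c['cy'],T@c['hand_eye']
E
python3 - <<'E'
from h import *
import cv2
p=[.718,-.026,.093]
env.move_ptp([.49,-.02,.33],quat(p[2]+np.pi))
o=env.observe();print(o['time'],o['q'].round(2),o['position'],o['force'])
c=wristcam();im=env.camera('wrist');np.save('c1.npy',np.array(c,dtype=object),allow_pickle=True)
cv2.imwrite('pics/w1.png',cv2.resize(im,(800,600),interpolation=cv2.INTER_CUBIC))
print(proj(w(p,[[-.14,.045,.213],[-.14,-.045,.213],[-.0825,.152,.19],[-.0825,-.152,.19]]),*c)/.64)
E
```

```text
2.3167 [-0.29 -0.11  1.68 -0.    1.57 -1.95] [ 0.48999089 -0.02059756  0.32979887] [ 0.27123175 -0.12849851 -0.46608138]
[[437.69436011 427.87326231]
 [283.23528263 428.05683685]
 [597.16756378 487.56565333]
 [134.7627411  488.11475349]]
```

View pics/w1.png

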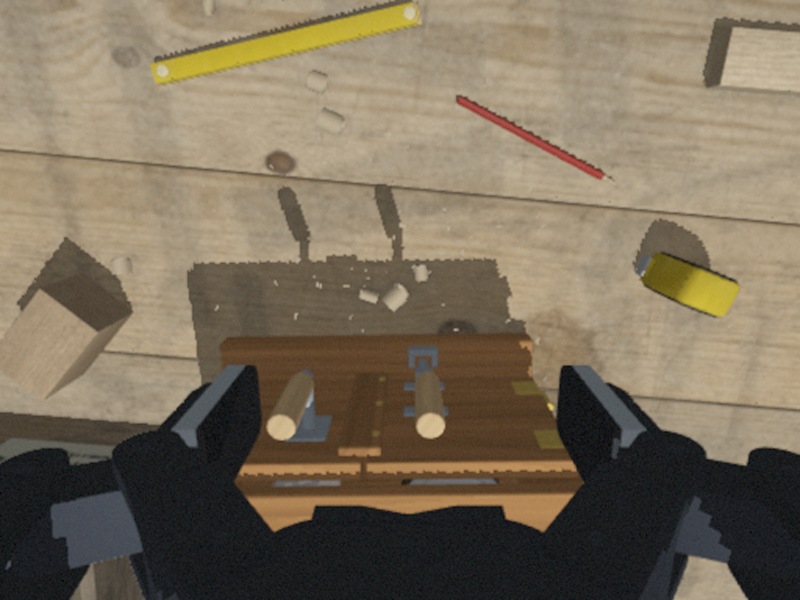

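The wrist view shows the bolt grip top at (430,427), against a predicted (438,428), and the plain grip at (282,427), against (283,428). The fit holds to about 3 mm, so I shift it slightly and grasp.

```bash
cat >> h.py <<'E'
P=[.718,-.0285,.093]
def rot(a): return np.array([[np.cos(a),-np.sin(a)],[np.sin(a),np.cos(a)]])
def st(t=''):
    o=env.observe();print(t,round(o['time'],2),o['position'].round(4),'F',o['force'].round(1),'T',o['wrist_torque'].round(2),'open',round(o['opening'],4),'g',round(o['grip_force'],1));return o
E
python3 - <<'E'
from h import *
g=w(P,[[-.14,.045,.182]])[0];q=quat(P[2]+np.pi);print(g)
env.move_ptp([g[0],g[1],.26],q)
print(env.move_l([g[0],g[1],.168],feed=.08,stop_force=10));st('down')
env.grasp(40);o=st('grasp')
print(env.move_l(o['position']+[0,0,.024],feed=.05,stop_force=25));st('lift')
E
```

```text
[0.57442602 0.0033043  0.182     ]
False
down 4.19 [0.5749 0.0032 0.1688] F [ 0.1 -0.2  0.6] T [0.03 0.02 0.01] open 0.0851 g 0.0
grasp 4.82 [0.5739 0.0009 0.1683] F [-3.5 -8.3  1.8] T [-1.16  0.45 -0.05] open 0.0168 g 39.3
False
lift 5.46 [0.5743 0.0007 0.1928] F [-1.2 -2.7  2.1] T [-0.51  0.15 -0.1 ] open 0.0172 g 39.4
```

Opening reads 17 mm, which matches the 18 mm bar, and the lift was smooth. Next comes the pull, with force checks.

```bash
cat >> h.py <<'E'
def swing(sign,psi0,start,t0,t1,n,fmax=30,feed=.08):
    """sign -1 left leaf, +1 right; start = TCP at angle 0"""
    v=rot(P[2])@[-.06,.103*sign]; H=start[:2]-v
    for t in np.linspace(t0,t1,n+1)[1:]:
        xy=H+rot(sign*t)@v
        hit=env.move_l([*xy,start[2]],quat(psi0+sign*t),feed=feed,stop_force=fmax)
        f=env.observe()['force']
        print(round(t,2),f.round(1),hit,end=' | ')
        if hit or np.linalg.norm(f)>40: print('STOP');return False
    return True
E
python3 - <<'E'
from h import *
s=np.array([.574,.001,.1928]);psi=P[2]+np.pi
v=rot(P[2])@[-.06,-.103];H=s[:2]-v
for t in (.5,1,1.5):print(env.ik([*(H+rot(-t)@v),s[2]],quat(psi-t)))
ok=swing(-1,psi,s,0,.3,3);st()
if ok: swing(-1,psi,s,.3,1.5,8,feed=.1);st()
E
```

```text
[-1.55983461e-01  7.37152007e-02  1.76713036e+00 -4.44089210e-16
  1.30074709e+00 -1.31977979e+00]
[-5.35873020e-02  3.41106557e-02  1.80842372e+00 -4.44089210e-16
  1.29905828e+00 -7.17383629e-01]
[ 6.11663401e-02  8.66730969e-02  1.75335138e+00 -4.44089210e-16
  1.30156817e+00 -1.02629987e-01]
0.1 [ 0.4 -2.1 -1.5] False | 0.2 [-0.3 -0.7 -1.3] False | 0.3 [-0.3  0.1 -2. ] False |  6.36 [0.5446 0.0208 0.1926] F [-0.3  0.1 -2. ] T [-0.11  0.02 -0.06] open 0.017 g 39.1
0.45 [ 0.5  1.5 -1.2] False | 0.6 [ 1.9  2.8 -1.5] False | 0.75 [ 2.8  3.4 -1.4] False | 0.9 [ 4.1  3.3 -1.7] False | 1.05 [ 3.9  2.9 -2.2] False | 1.2 [ 3.5  2.8 -1.3] False | 1.35 [ 3.5 -3.   0.1] False | 1.5 [ 3.  -3.5 -0.8] False |  8.96 [0.5131 0.1503 0.193 ] F [ 3.  -3.5 -0.8] T [-0.45 -0.58 -0.21] open 0.0167 g 39.6
```

The pull ran at low force throughout. I release, lift straight up and check.

```bash
python3 - <<'E'
from h import *
import cv2
env.gripper_open();st()
p=env.observe()['position'];print(env.move_l([p[0],p[1],.32],feed=.15,stop_force=15));st()
g=w(P,[[-.14,-.045,.182]])[0]
env.move_l([.46,-.02,.34],quat(P[2]),feed=.2);st()
im=np.hstack([cv2.resize(env.camera(n),(400,300),interpolation=cv2.INTER_AREA) for n in('side','wrist')])
c=wristcam();print(proj([[g[0],g[1],.213]],*c))
cv2.imwrite('pics/a2.png',im)
E
```

```text
9.62 [0.5127 0.1516 0.1928] F [-0.6 -0.2 -0.3] T [-0.02  0.01 -0.01] open 0.0854 g 0.0
False
 10.62 [0.5122 0.1515 0.3187] F [0.3 0.2 0.2] T [0.05 0.09 0.01] open 0.0848 g 0.0
 12.42 [ 0.46   -0.0198  0.3399] F [ 0.6 -1.   1.1] T [-0.06 -0.09  0.02] open 0.0855 g 0.0
[[363.07533594  33.47668379]]
```

View pics/a2.png

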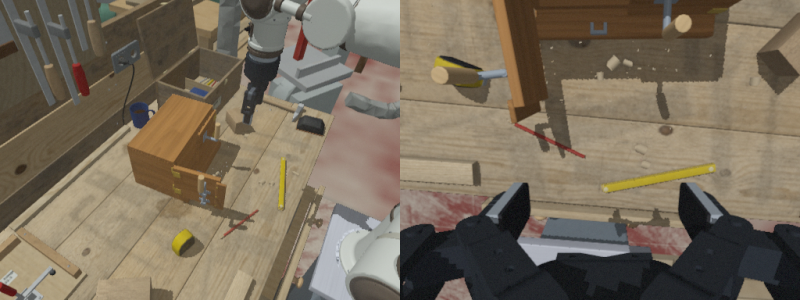

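The left leaf stands about 90° open and the tape is untouched. The plain grip top is at about (360,32) in full-size wrist pixels, against a predicted (363,33). I go on to the right leaf.

```bash
python3 - <<'E'
from h import *
g=w(P,[[-.14,-.045,.182]])[0];psi=P[2];q=quat(psi)
env.move_ptp([g[0],g[1],.27],q)
hit=env.move_l([g[0],g[1],.168],feed=.08,stop_force=10);st('down')
if hit: raise SystemExit('hit')
env.grasp(40);o=st('grasp')
if not .012<o['opening']<.022: raise SystemExit('no grasp')
s=o['position']
if swing(1,psi,s,0,.3,3): swing(1,psi,s,.3,1.5,8,feed=.1)
st()
E
```

```text
down 14.61 [ 0.5832 -0.0865  0.1687] F [0.4 0.6 0.2] T [ 0.01 -0.03 -0.02] open 0.0852 g 0.0
grasp 15.23 [ 0.5831 -0.0892  0.1684] F [-0.1 -9.5 -1. ] T [-1.15  0.06 -0.03] open 0.0168 g 39.2
0.1 [ 1.6 -2.5 -1.2] False | 0.2 [ 3.3 -4.3 -2.2] False | 0.3 [ 4.8 -5.1 -4.5] False | 0.45 [ 8.2 -6.  -7.4] False | 0.6 [11.8 -3.9 -7.8] False | 0.75 [13.6 -3.7 -8.2] False | 0.9 [14.6 -2.7 -9.1] False | 1.05 [13.9  1.6 -6.8] False | 1.2 [12.   2.4 -6.1] False | 1.35 [11.   2.9 -4.1] False | 1.5 [ 9.9  2.4 -3.2] False |  18.75 [ 0.5535 -0.247   0.1684] F [ 9.9  2.4 -3.2] T [ 0.35 -1.18 -0.3 ] open 0.0171 g 40.1
```

```bash
python3 - <<'E'
from h import *
import cv2
env.gripper_open()
p=env.observe()['position'];print(env.move_l([p[0],p[1],.32],feed=.15,stop_force=15));st()
env.move_l([.44,-.03,.36],quat(P[2]),feed=.2);st()
im=np.hstack([cv2.resize(env.camera(n),(400,300),interpolation=cv2.INTER_AREA) for n in('side','wrist')])
cv2.imwrite('pics/a3.png',im)
E
```

```text
False
 20.57 [ 0.5502 -0.2482  0.3186] F [-0.4 -0.6 -0.3] T [-0.01  0.01 -0.02] open 0.0854 g 0.0
 22.23 [ 0.44   -0.0302  0.3597] F [ 0.5 -0.7 -0.5] T [ 0.02 -0.01  0.05] open 0.0856 g 0.0
```

View pics/a3.png

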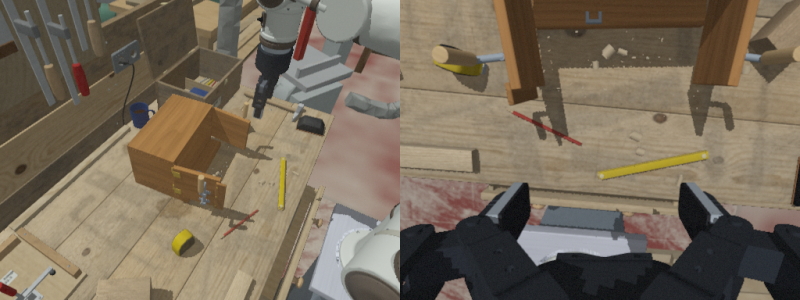

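Both leaves stand about 90° open: the left from (515,100) and the right near (715,80) in the wrist half. The tape and offcut are where they were, and the gripper is clear of everything.

```bash
python3 -c "
from station import env
print(env.sign_off())"
```

```text
the job is handed in; nothing more can be done
None
```

I lifted the bolt and swung the left leaf open, then the right; both stood about 90° open in the last pictures, with the tape measure and offcut undisturbed, and the job was handed in at about 22 s.

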